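Index a tape feeder and press its sprocket home on the splined axle

ROBOT

A 6-joint arm with a two-finger parallel gripper is mounted at the origin on a cart in front of the work surface, level with it; the furniture and walls round the work are solid. World frame = base frame: x ahead of the robot, y to its left, z up, the work surface at z = 0. Lengths are in m, angles in rad, forces in N, time in s.
With the tool pointing down it reaches from about 0.3 to 0.875 m from the base axis. Payload 6.4 kg.
Tool frame: the origin (TCP) lies between the finger pads; the fingertips stand ctrl.tip_extent ahead of it and the grasp point (between the pads) is the TCP (ctrl.tip_extent is the distance from the TCP to the fingertips, in m); z points along the fingers, y is the line along which they close (so a half turn about z gives the same grasp; the last joint's range is limited). The gripper opens to 85 mm and grips with 20 to 120 N. Pads are 22 mm wide; open, the fingers measure 114 mm over their backs; the gripper's body (76 mm by 85 mm) begins 54 mm behind the grasp point. The pads swing forward as they close: fully open they stand 13 mm farther back than shut.
Start: joints at [1.007, 0.181, 1.607, -0, 1.354, -0.206], TCP at [0.201, 0.539, 0.212] pointing down, gripper open.
Joint ranges: [-2.99, 2.99], [-0.89, 2.07], [0.3, 2.58], [-1.14, 4.28], [0, 2.63], [-3.12, 3.12]. Speed limits (rad/s): [2.57, 2.57, 3.01, 3.14, 3.14, 3.14].

INTERFACE

Orientations are given as a unit quaternion [w, x, y, z].
In Python, from bench import ctrl gives the robot as it stands.
- The arm moves only by the tool send_rows, never from a script. Its arguments are lists of equal length, an entry for each row: "dr": the turn, a rotation vector about the tool's x, y, z in units of 6 degrees (1.0 is 6 degrees), a list of three; "xyz": the shift along the tool's x, y, z in cm, a list of three; "jaw": the opening in per cent of the stroke, from 0 (shut) to 100 (fully open). In form: {"dr": [[wx, wy, wz], ...], "xyz": [[dx, dy, dz], ...], "jaw": [jaw, ...]}. A call has exactly 8 rows; each row is the pose to reach, as a shift and turn from the pose commanded when the call began, along the tool's axes at that moment; what a row does not reach only later rows make up. A row lasts 1/8 s, in which the tool goes at most 62.5 mm and 10.7 degrees, less where a joint would pass 70% of its speed; a pose out of reach is approached as far as the arm can. A call with a gripper value outside its range is refused whole. The fingers move at their own pace and stop on an object; the grip force is fixed at half the most. Time passes only in rows, so rows that repeat a pose let the fingers close, or fill a call up. It gives the time, the measured TCP pose, the force, the opening and the grip force at its end, in the units of the state.
- ctrl.get_obs(): the state, without advancing time (a new reading comes with each control period).
- ctrl.camera(name): name is "scene" or "top" or "wrist"; returns the picture (400x640x3 uint8, red, green, blue); there is no depth.
- ctrl.calibration(name): a dict with "camera_matrix" (3x3 intrinsics, pixels), "D" ([k1, k2, p1, p2, k3] as OpenCV has them; the pictures are not rectified), "world_from_camera" (4x4, takes a point from camera to world coordinates). Camera axes: x right, y up, looking along -z (the intrinsics and any distortion apply to the point x, -y, -z); pixel columns grow to the right and rows downward; lengths in m; the calibration is good to about 2 mm. A picture is of the moment at which its call begins: read the wrist's pose just before it. calibration takes no time and is no camera call; for the wrist camera it gives the pose at the moment of the call.
- ctrl.hand_in(): hands the job in; it is judged then, once.
The state is a dict: "time_s": time; "q": joint angles; "dq": joint speeds; "joint_efforts": joint torques, N m; "eef_pos": TCP position; "eef_rot": TCP orientation; "wrist_force": force on the tool from outside, world axes, zero at the start; "torque": the same for the moment, N m; "opening": opening from 0.0 (shut) to 1.0 (fully open); "grasp_force": force on a finger pad.
Only numpy, scipy, OpenCV 4.12 (cv2) and the standard library are available. Lean on these libraries where they do the work, as an engineer would, in place of code of your own. Each camera call takes 0.05 s, during which the arm holds its last target. There are 200 camera calls.

TASK

Swing the tape feeder's sprung advance lever round to its stop and let go so that it springs back, to check that the ratchet still steps the axle. Then put the sprocket on the axle, hub upwards, turning it until the splines mesh, and slide it all the way down against the sprung collar. Finish while still holding it pressed fully home in the gripper, so that the retaining ring can be fitted, and leave the other things on the bench alone.

Things in the scene. Friction and masses are not known exactly. Their poses are not given: they have to be found in the camera images.
- feeder: Opened hand-lever tape feeder fixed to the bench, lying on its side: grey plate 8 mm thick, x -50 to 55, y -85 to 75 mm in its own frame, end ribs 16, two rollers 25 and a tape guide on the far edge (from x 34) 31 mm high; splined axle upright in it, lever and ratchet wheel (radius 22, top at 19 mm) low on the axle. Origin on the bench under the axle's centre line, z up, x away from the robot at yaw 0
- collar: Sprung steel thrust collar round the axle, a ring of radius 15 to 21 mm; its top face is 28 mm above the bench when free. It yields 5 mm to a firm stop (top face at 23 mm): 4 N starts it, 8 N brings it to the stop, and it lifts the sprocket again if this is let go. Origin 28 mm under its top face, on the axle's centre line
- axle_end (a point): Centre of the axle's top end, 62 mm above the bench; turns with the axle, z up, x along one spline. Top 12 mm: plain pilot, radius 6 mm, with a groove for the retaining ring; a cone below it leads to the splines. The axle turns only with stiff friction (0.12 N m); a lever stroke turns it clockwise, seen from above, by 20 to 52 degrees, so its angle must be read afterwards
- spline_end (a point): Point on the axle's centre line at the upper end of its splines, 44 mm above the bench, with the same axes as axle_end. Six equal straight splines stand at 0, 60, 120... degrees from the x axis, each 4.4 mm wide, reaching to radius 13 mm on a core of radius 9 mm, and run from here down to the ratchet wheel
- lever_post (a point): Centre of the top of the upright black post (diameter 12 mm, top 45 mm, foot 13 mm above the bench) on the end of the advance lever, 90 mm from the axle's centre line. At rest it is 78 mm to the feeder's -x and 45 mm to its -y; it swings about the axle, clockwise from above (first towards the feeder's +y), by 52 degrees to its stop. The push needed there rises from 3 to 7 N
- lever (a joint): Turn of the advance lever in rad: 0 at rest, 0.9 at its stop, positive clockwise seen from above. A spring takes it back to 0 when released; its pawl then clicks back over the ratchet and the axle stays where it was turned to
- sprocket: Loose steel tape sprocket, about 0.12 kg, lying flat on the bench, hub up. Origin at the centre of its underside, z up along the hub. Disc 55 mm across its pins, 6 mm thick, with a hexagonal hub on top. Set down on the axle unmeshed, its underside stops 44 mm above the bench, on the spline ends; fully home it is 23 mm above the bench
- hub_top (a point): Centre of the top of the sprocket's hub, 30 mm above its underside, axes as the sprocket's. Hub: hexagon 36 mm across flats, 24 mm high above the disc, flats facing 0, 60, 120... degrees from x; grip two opposite flats. The splined bore goes right through, with grooves at the same angles: it meshes when its yaw equals the axle's plus a multiple of 60 degrees, within 5 degrees; play 1 mm
- side_cutter: Loose blue side cutter lying near the front edge of the bench, 129 x 45 x 9 mm: leave alone
- flux_jar: Loose round tub of solder paste, 45 mm across, 30 mm high: leave alone
- desolder_wick: Loose small blue reel of copper wick, 35 x 58 x 8 mm, behind the feeder: leave alone
- marker_pen: Loose white and blue marker, 120 mm long, lying at the front edge of the bench: leave alone
Things that resemble listed ones, but are neither listed nor needed, are in the scene too. What is shaped like the sprocket but pink is not meant.

How it is judged:
By the outcome, as a careful person would: the job done as asked, in the order asked, and still so for the second after the job is handed in, while the arm keeps its last pose, push and grip.
It also fails if it takes over 61 s, if anything falls off the work surface, if the arm or the gripper's body presses on something with over 40 N, if the wrist force passes 120 N, or if a joint passes its speed limit or range.

## Working session

There is one attempt and no reset: what is moved stays moved. The work goes in short steps, Python scripts to look and compute and a tool call to move; the robot and the scene stay as the last step left them, time stands still between calls to the robot, and variables do not carry over. Pictures are saved under pics/ and viewed, at most 10 in all, crops included, and the job is handed in when it is done.

Besides the shell and the picture viewer there is one more tool, called after "Call:" as name(argument=value, ...) on one line, values as JSON. send_rows: Moves the arm, as the interface text tells. Its arguments: {"type":"object","properties":{"dr":{"type":"array","items":{"type":"array","items":{"type":"number"}}},"xyz":{"type":"array","items":{"type":"array","items":{"type":"number"}}},"jaw":{"type":"array","items":{"type":"number"}}},"required":["dr","xyz","jaw"]}

```bash
ls; mkdir -p pics; cat > h.py <<'E'
import numpy as np, cv2
from bench import ctrl
from scipy.spatial.transform import Rotation as R
def shot(name,fn,crop=None,s=1):
    im=ctrl.camera(name)[:,:,::-1].copy()
    cv2.imwrite('pics/raw_'+fn,im)
    if crop: x0,y0,x1,y1=crop; im=im[y0:y1,x0:x1]
    if s!=1: im=cv2.resize(im,None,fx=s,fy=s,interpolation=cv2.INTER_CUBIC)
    cv2.imwrite('pics/'+fn,im)
def ray(cal,px):
    K=np.array(cal['camera_matrix']);D=np.array(cal['D']);T=np.array(cal['world_from_camera'])
    u=cv2.undistortPoints(np.array([[px]],float),K,D)[0,0]
    d=T[:3,:3]@np.array([u[0],-u[1],-1]); return T[:3,3],d
def at(cal,px,z):
    o,d=ray(cal,px); return o+d*(z-o[2])/d[2]
def proj(cal,P):
    K=np.array(cal['camera_matrix']);D=np.array(cal['D']);T=np.array(cal['world_from_camera'])
    p=(np.atleast_2d(P)-T[:3,3])@T[:3,:3]; p=p*[1,-1,-1]
    return cv2.projectPoints(p.reshape(-1,1,3),np.zeros(3),np.zeros(3),K,D)[0][:,0]
def tool(P,o=None):
    o=o or ctrl.get_obs(); w,x,y,z=o['eef_rot']
    return R.from_quat([x,y,z,w]).inv().apply(np.array(P)-o['eef_pos'])*100
E
python3 - <<'E'
from h import *
o=ctrl.get_obs();print(o['eef_pos'],o['eef_rot'],o['time_s'],ctrl.tip_extent)
for n in('top','scene','wrist'):
    shot(n,n+'1.png',None,1.25); c=ctrl.calibration(n); print(n,np.round(c['world_from_camera'],3).tolist(),c['camera_matrix'])
E
```

```text
pics
[0.20103743 0.53807407 0.2106713 ] [-3.33681787e-04  1.77946592e-01  9.84039740e-01 -8.29936982e-04] 0.0 0.019
top [[-0.08, 0.972, -0.222, 0.329], [-0.997, -0.078, 0.018, -0.108], [0.0, 0.223, 0.975, 0.967], [0.0, 0.0, 0.0, 1.0]] [[467.32829196   0.         330.53672547]
 [  0.         467.32829196 196.98027906]
 [  0.           0.           1.        ]]
scene [[0.743, 0.342, -0.575, 0.014], [-0.669, 0.4, -0.627, -0.653], [0.016, 0.85, 0.526, 0.513], [0.0, 0.0, 0.0, 1.0]] [[376.19748495   0.         320.89594069]
 [  0.         376.19748495 195.09014302]
 [  0.           0.           1.        ]]
wrist [[0.35, -0.901, -0.257, 0.135], [0.937, 0.337, 0.097, 0.563], [-0.001, -0.275, 0.962, 0.373], [0.0, 0.0, 0.0, 1.0]] [[287.3259442    0.         320.70863268]
 [  0.         287.3259442  194.36631453]
 [  0.           0.           1.        ]]
```

View pics/top1.png

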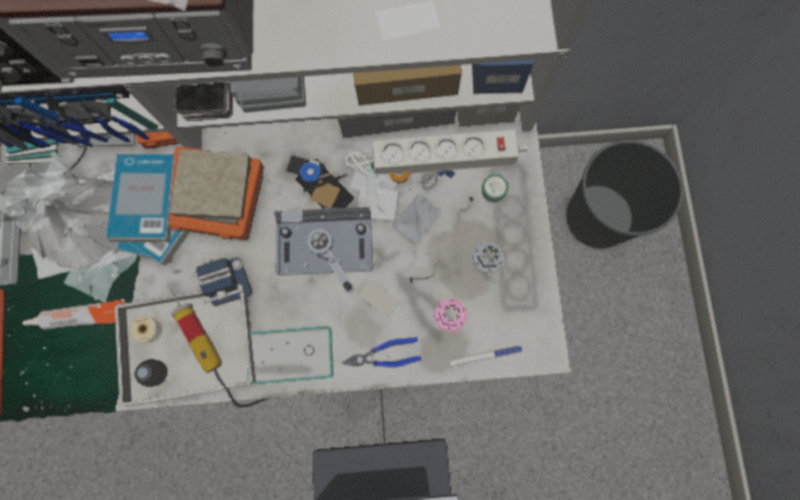

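View pics/scene1.png

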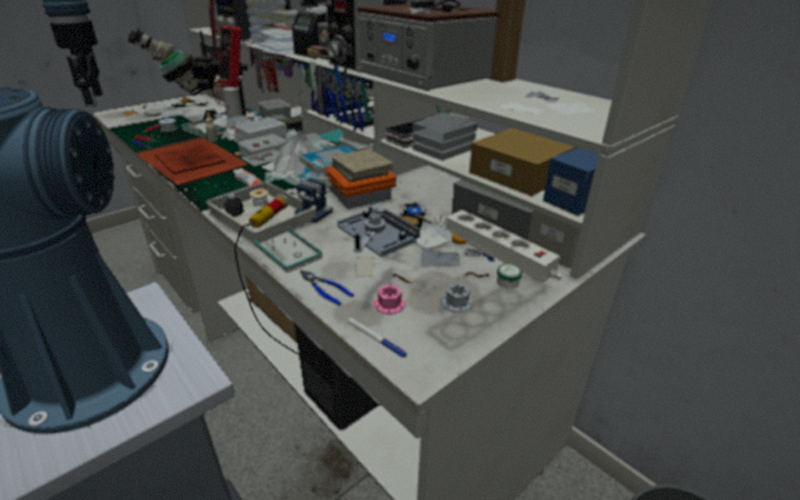

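The top view shows the feeder with its axle at about (320,240), the lever post at (348,286), the steel sprocket at (489,257) and the pink one at (450,314), all in enlarged pixels. Next I turn these into positions.

```bash
python3 - <<'E'
from h import *
c=ctrl.calibration('top')
f=lambda x,y,z:np.round(at(c,(x/1.25,y/1.25),z),4)
print('axle',f(319,239,.062),'post',f(348,286,.045),'spr',f(489,257,.03),'pink',f(450,314,.03))
for p in[(276,222),(278,274),(371,270),(370,212)]:print(f(*p,.008))
im=cv2.imread('pics/raw_top1.png')
a=cv2.resize(im[155:245,215:305],None,fx=6,fy=6,interpolation=cv2.INTER_CUBIC)[:, :]
b=cv2.resize(im[185:227,368:413],None,fx=6,fy=6,interpolation=cv2.INTER_CUBIC)
b=cv2.copyMakeBorder(b,0,a.shape[0]-b.shape[0],0,0,cv2.BORDER_CONSTANT)
cv2.imwrite('pics/ab.png',np.hstack([a,b])[:, :800])
E
```

```text
axle [0.5592 0.0241 0.062 ] post [ 0.4827 -0.0161  0.045 ] spr [ 0.5147 -0.2476  0.03  ] pink [ 0.4269 -0.1751  0.03  ]
[0.6084 0.1034 0.008 ]
[0.5184 0.1026 0.008 ]
[ 0.5128 -0.0522  0.008 ]
[ 0.6134 -0.0569  0.008 ]
```

View pics/ab.png

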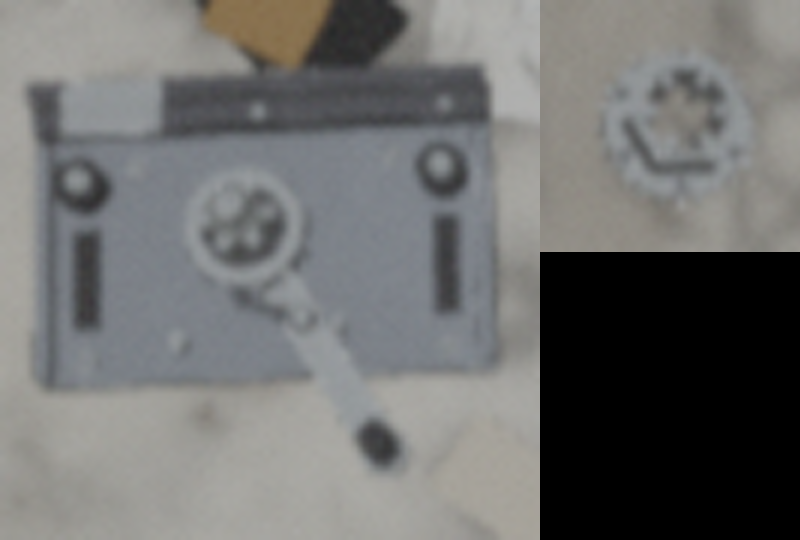

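The crop shows the axle's top near crop (230,200), the post's top near (372,430), and the sprocket's hub to the right. That's good enough for the lever, so I'm working out the approach.

```bash
cat >> h.py <<'E'
def goal(P,psi,o=None):
    "shift (cm) and turn (6deg units) from the present pose to P with tool down, tool x at heading psi deg"
    o=o or ctrl.get_obs(); w,x,y,z=o['eef_rot']; r0=R.from_quat([x,y,z,w])
    a=np.radians(psi); c,s=np.cos(a),np.sin(a)
    r1=R.from_matrix(np.array([[c,s,0],[s,-c,0],[0,0,-1]]))
    return np.round(tool(P,o),2),np.round(np.degrees((r0.inv()*r1).as_rotvec())/6,2)
E
python3 - <<'E'
from h import *
c=ctrl.calibration('top')
A=at(c,(253.3,188.3),.062);C=at(c,(255.5,193),.028);P=at(c,(277,226.7),.045)
print(A,C,P)
A=(A+C)/2; v=(P-A)[:2]; th=np.arctan2(v[1],v[0]); print(np.hypot(*v),np.degrees(th))
r=v/np.hypot(*v); t=np.array([r[1],-r[0]])
psi=np.degrees(th)%360
B=A[:2]+.09*r-.034*t
print(psi,B, goal([*B,.12],psi), goal([*B,.040],psi))
E
```

```text
[0.56543078 0.02756298 0.062     ] [0.56395304 0.02856047 0.028     ] [ 0.48719762 -0.01358809  0.045     ]
0.08797768021020866 -151.74390106823006
208.25609893176994 [ 0.50151234 -0.04449406] (array([-48.55, -44.05,   9.13]), array([-0.01, -0.01, -8.13])) (array([-48.55, -44.04,  17.13]), array([-0.01, -0.01, -8.13]))
```

Call:
send_rows(dr=[[0,0,-1],[0,0,-2],[0,0,-3],[0,0,-4],[0,0,-5],[0,0,-6],[0,0,-7],[0,0,-8.1]], xyz=[[-6,-5.5,0],[-12,-11,0],[-18,-16.5,0],[-24,-22,0],[-30,-27.5,0],[-36,-33,0],[-42,-38,0],[-48.5,-44,0]], jaw=[0,0,0,0,0,0,0,0])

```text
time_s: 1.15
eef_pos: [0.4305, 0.092, 0.2117]
eef_rot: [0.0, -0.244, 0.97, -0.0]
wrist_force: [1.2, 0.2, -0.2]
opening: -0.005
grasp_force: 0.0
```

Call:
send_rows(dr=[[0,0,0],[0,0,0],[0,0,0],[0,0,0],[0,0,0],[0,0,0],[0,0,0],[0,0,0]], xyz=[[0,0,0],[0,0,0],[0,0,0],[0,0,1],[0,0,3],[0,0,5],[0,0,6],[0,0,6]], jaw=[0,0,0,0,0,0,0,0])

```text
time_s: 2.15
eef_pos: [0.4291, 0.0944, 0.1508]
eef_rot: [-0.001, -0.243, 0.97, 0.0]
wrist_force: [0.3, 0.3, 0.1]
opening: -0.001
grasp_force: 0.0
```

```bash
python3 - <<'E'
from h import *
o=ctrl.get_obs();print(o['time_s'],o['eef_pos'],o['eef_rot'],o['q'],o['wrist_force'])
c=ctrl.calibration('wrist');shot('wrist','w2.png',None,1.25)
import pickle;pickle.dump({k:np.array(v) for k,v in c.items()},open('w2.pkl','wb'))
E
```

```text
2.15 [0.42910223 0.094417   0.15080379] [-8.65977405e-04 -2.43222058e-01  9.69970208e-01  2.77577732e-04] [-5.48652753e-02 -6.27148030e-02  1.99366849e+00  1.87183031e-05
  1.21245764e+00 -2.11704096e+00] [0.27001979 0.27055545 0.1067085 ]
```

View pics/w2.png

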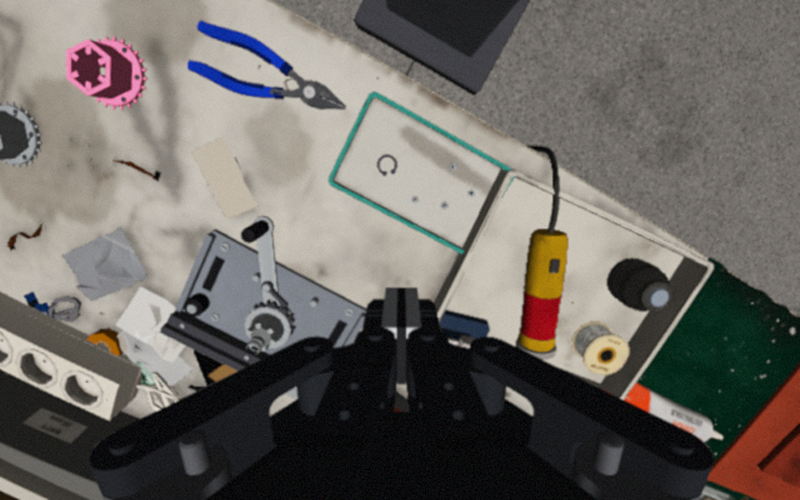

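The wrist view shows the axle's top at (258,342), the collar's centre near (270,322), the post's top near (250,233) and the steel sprocket cut off at the left edge. I'll combine these with the top view.

```bash
python3 - <<'E'
from h import *
import pickle;c=pickle.load(open('w2.pkl','rb'))
f=lambda x,y,z:at(c,(x/1.25,y/1.25),z)
A=f(258,342,.062);P=f(250,233,.045);print(A,f(270,322,.028),P)
A=(A+[.565,.028,.062])/2;P=(P+[.4872,-.0136,.045])/2
v=(P-A)[:2]; th=np.arctan2(v[1],v[0]); print(np.hypot(*v),np.degrees(th))
r=v/np.hypot(*v); t=np.array([r[1],-r[0]])
B=A[:2]+.09*r-.034*t; psi=np.degrees(th)%360
print(A,P,B,goal([*B,.11],psi),goal([*B,.040],psi))
im=cv2.imread('pics/raw_w2.png');cv2.imwrite('pics/c3.png',cv2.resize(im[160:300,130:270],None,fx=4,fy=4,interpolation=cv2.INTER_CUBIC))
E
```

```text
[0.55700697 0.03353122 0.062     ] [0.55840899 0.03186262 0.028     ] [ 0.48296001 -0.00949957  0.045     ]
0.0869193190898248 -150.8672095326388
[0.56100348 0.03076561 0.062     ] [ 0.48508    -0.01154979  0.045     ] [ 0.49894145 -0.04274836] (array([  0.36, -15.34,   4.16]), array([ 0.  , -0.  , -0.17])) (array([  0.36, -15.34,  11.16]), array([ 0.  , -0.  , -0.17]))
```

View pics/c3.png

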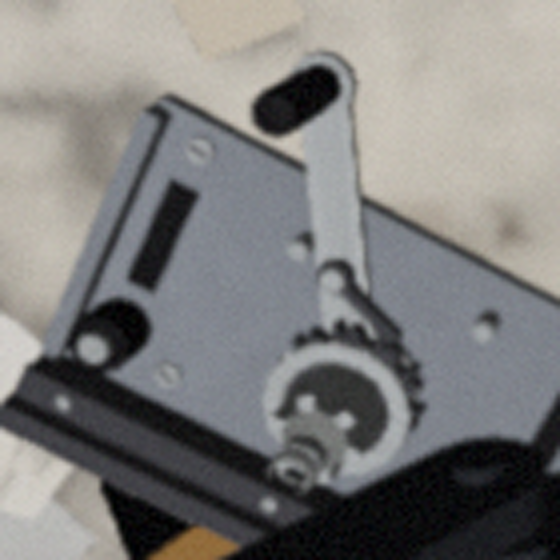

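The crop puts the axle's top nearer (202.5,277.5) raw, so the axle is at about (0.563, 0.029). I'm moving beside the post now.

Call:
send_rows(dr=[[0,0,0],[0,0,0],[0,0,0],[0,0,0],[0,0,0],[0,0,0],[0,0,0],[0,0,0]], xyz=[[0.1,-5,0],[0.2,-10,0],[0.3,-15.3,0],[0.3,-15.3,0],[0.3,-15.3,3],[0.3,-15.3,7],[0.3,-15.3,11],[0.3,-15.3,11]], jaw=[0,0,0,0,0,0,0,0])

```text
time_s: 3.2
eef_pos: [0.4965, -0.0408, 0.0394]
eef_rot: [-0.003, -0.243, 0.97, 0.002]
wrist_force: [-0.8, -0.1, 0.4]
opening: 0.0
grasp_force: 0.0
```

```bash
python3 - <<'E'
from h import *
o=ctrl.get_obs();print(o['time_s'],o['eef_pos'],o['wrist_force'])
A=np.array([.563,.029]);p=o['eef_pos'][:2]-A
t0=goal([*o['eef_pos']],208)
print('r',np.hypot(*p),np.degrees(np.arctan2(p[1],p[0])))
for ph in(5,10,15,20,25,30,35,40,45,50,55,60,65,70):
    a=-np.radians(ph);q=A+np.array([[np.cos(a),-np.sin(a)],[np.sin(a),np.cos(a)]])@p
    print(ph,round(ph/6,2),tool([*q,o['eef_pos'][2]]).round(2))
E
```

```text
3.2 [ 0.49648663 -0.04077452  0.03943288] [-0.82449089 -0.08945886  0.35116034]
r 0.09639767956109765 -133.6292633652454
5 0.83 [0.23 0.81 0.  ]
10 1.67 [0.38 1.64 0.01]
15 2.5 [0.47 2.47 0.01]
20 3.33 [0.48 3.31 0.02]
25 4.17 [0.42 4.15 0.02]
30 5.0 [0.28 4.98 0.03]
35 5.83 [0.07 5.8  0.03]
40 6.67 [-0.2   6.59  0.03]
45 7.5 [-0.55  7.36  0.03]
50 8.33 [-0.96  8.09  0.03]
55 9.17 [-1.43  8.79  0.04]
60 10.0 [-1.97  9.44  0.04]
65 10.83 [-2.55 10.04  0.04]
70 11.67 [-3.19 10.59  0.04]
```

Call:
send_rows(dr=[[0,0,0.83],[0,0,1.67],[0,0,2.5],[0,0,3.33],[0,0,4.17],[0,0,5],[0,0,5.83],[0,0,6.67]], xyz=[[0.23,0.81,0],[0.38,1.64,0],[0.47,2.47,0],[0.48,3.31,0],[0.42,4.15,0],[0.28,4.98,0],[0.07,5.8,0],[-0.2,6.59,0]], jaw=[0,0,0,0,0,0,0,0])

```text
time_s: 4.2
eef_pos: [0.4715, 0.0171, 0.0442]
eef_rot: [0.002, 0.105, 0.994, -0.0]
wrist_force: [0.4, 0.9, -0.3]
opening: 0.0
grasp_force: 0.0
```

```bash
python3 - <<'E'
from h import *
o=ctrl.get_obs();print(o['time_s'],o['eef_pos'],o['wrist_force'])
A=np.array([.563,.029]);p=o['eef_pos'][:2]-A
print('r',np.hypot(*p),np.degrees(np.arctan2(p[1],p[0])))
for ph in(5,10,15,18,20,22,24,26,28):
    a=-np.radians(ph);q=A+np.array([[np.cos(a),-np.sin(a)],[np.sin(a),np.cos(a)]])@p
    print(ph,round(ph/6,2),tool([*q,o['eef_pos'][2]]).round(2))
shot('top','t4.png',(200,140,320,240),5)
E
```

```text
4.2 [0.47154411 0.01709269 0.04418249] [ 0.39559763  0.92348694 -0.30202321]
r 0.0922277810441636 -172.58196841699373
5 0.83 [ 0.23  0.77 -0.  ]
10 1.67 [ 0.4   1.56 -0.  ]
15 2.5 [ 0.5   2.36 -0.  ]
18 3.0 [ 0.52  2.84 -0.  ]
20 3.33 [ 0.53  3.16 -0.  ]
22 3.67 [ 0.52  3.48 -0.  ]
24 4.0 [ 0.5  3.8 -0. ]
26 4.33 [ 0.47  4.12 -0.  ]
28 4.67 [ 0.43  4.44 -0.  ]
```

View pics/t4.png

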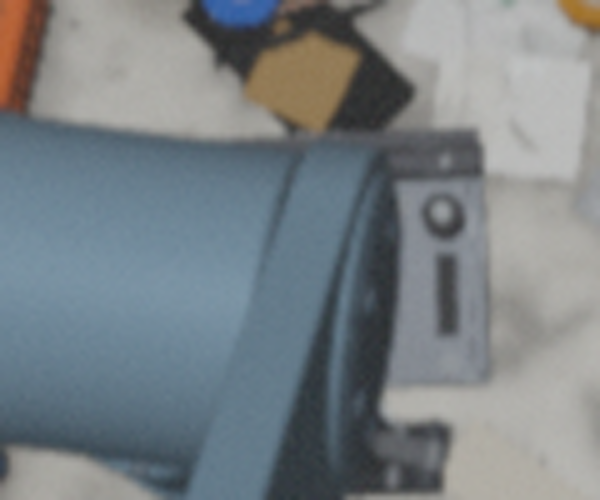

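The arm hides the lever in the top view, so I'm checking with the wrist camera.

```bash
python3 - <<'E'
from h import *
shot('wrist','w5.png',None,1.25)
o=ctrl.get_obs();print(o['eef_pos'],o['wrist_force'])
E
```

```text
[0.47128529 0.01733882 0.0438366 ] [0.02656592 0.0585206  0.03075758]
```

View pics/w5.png

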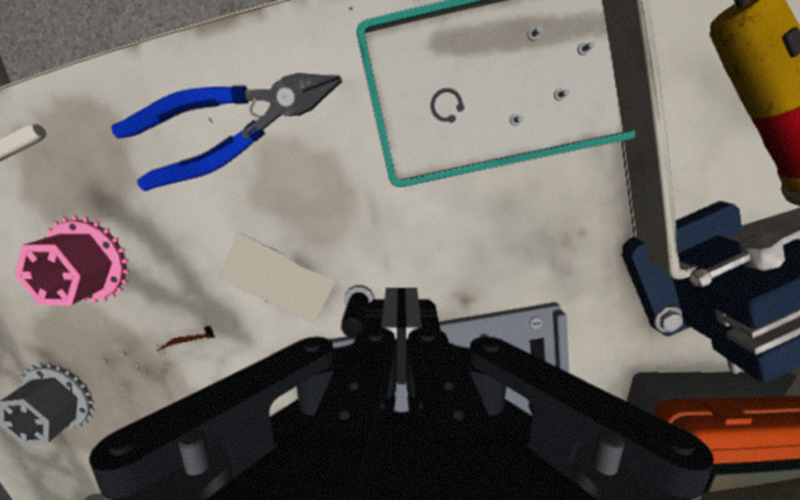

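The picture shows the post at (352,325), on the trailing side of the fingers, so they may have slipped past it. I'll locate it.

```bash
python3 - <<'E'
from h import *
c=ctrl.calibration('wrist');o=ctrl.get_obs()
f=lambda x,y,z:at(c,(x/1.25,y/1.25),z)
for n,p in(('posttop',f(352,327,.045)),('foot',f(357,297,.013)),('hub',f(24,421,.03)),('pink',f(47,275,.03))):
    print(n,p,tool(p),np.degrees(np.arctan2(p[1]-.029,p[0]-.563)),np.hypot(p[1]-.029,p[0]-.563))
e=np.array(o['eef_pos'])
r=R.from_quat(np.roll(o['eef_rot'],-1))
for d in([0,0,.019],[.011,.0145,.019],[.011,-.0145,.019],[-.011,-.0145,.019]):print(proj(c,e+r.apply(d))*1.25)
E
```

```text
posttop [ 0.48581294 -0.01096225  0.045     ] [-2.00434008 -2.47062165 -0.11052243] -152.62792679716597 0.08691848665531123
foot [ 0.48387168 -0.011697    0.013     ] [-1.81944084 -2.58307919  3.08889143] -152.78249571366024 0.08898053904520994
hub [ 0.52011786 -0.24567789  0.03      ] [-10.18603111 -24.73444381   1.41090185] -98.87327213908254 0.27800507367150623
pink [ 0.42972655 -0.17461508  0.03      ] [  0.12178595 -19.64003278   1.37952083] -123.20619970903745 0.24335347315270717
[[401.06910414 275.31539756]]
[[428.35260807 255.92576237]]
[[373.78798576 255.93871215]]
[[374.64589187 294.0668073 ]]
```

```bash
python3 - <<'E'
from h import *
c=ctrl.calibration('wrist');o=ctrl.get_obs();e=np.array(o['eef_pos'])
r=R.from_quat(np.roll(o['eef_rot'],-1))
for z in(-.02,-.01,0,.01,.019):
  print(z,[(proj(c,e+r.apply([x,y,z]))*1.25).round()[0].tolist() for x,y in((.011,-.0145),(-.011,-.0145),(0,0))])
im=cv2.imread('pics/raw_w5.png');cv2.imwrite('pics/c6.png',cv2.resize(im[200:340,250:390],None,fx=4,fy=4,interpolation=cv2.INTER_CUBIC))
E
```

```text
-0.02 [[367.0, 284.0], [369.0, 330.0], [401.0, 308.0]]
-0.01 [[369.0, 276.0], [370.0, 319.0], [401.0, 298.0]]
0 [[371.0, 268.0], [372.0, 310.0], [401.0, 289.0]]
0.01 [[373.0, 261.0], [373.0, 301.0], [401.0, 282.0]]
0.019 [[374.0, 256.0], [375.0, 294.0], [401.0, 275.0]]
```

View pics/c6.png

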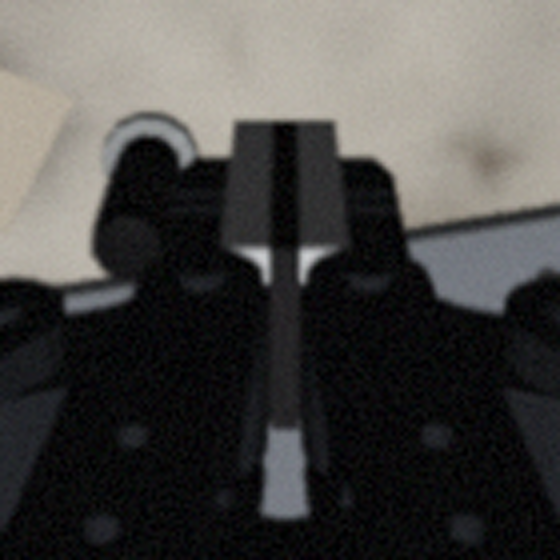

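I'm making one combined picture: the scene camera round the gripper with the projected TCP, tip and post marked, plus an enlarged crop of the sprocket.

```bash
python3 - <<'E'
from h import *
o=ctrl.get_obs();e=np.array(o['eef_pos']);r=R.from_quat(np.roll(o['eef_rot'],-1))
c=ctrl.calibration('scene');im=ctrl.camera('scene')[:,:,::-1].copy();cv2.imwrite('pics/raw_s7.png',im)
S=10;q=proj(c,e)[0];x0,y0=int(q[0])-20,int(q[1])-28
def crop(im,x0,y0,w,h,S):return cv2.resize(im[y0:y0+h,x0:x0+w],None,fx=S,fy=S,interpolation=cv2.INTER_CUBIC)
a=crop(im,x0,y0,40,56,S)
for P,col in((e,(0,0,255)),(e+[0,0,-.019],(0,255,255)),(e+r.apply([.011,0,.019]),(0,255,0)),(e+r.apply([-.011,0,.019]),(255,255,0)),([.4858,-.011,.045],(255,0,255))):
    p=(proj(c,P)[0]-[x0,y0]+.5)*S; cv2.circle(a,tuple(int(v) for v in p),3,col,-1)
w=cv2.imread('pics/raw_w5.png');b=crop(w,0,280,80,84,5);b=cv2.copyMakeBorder(b,0,140,0,0,cv2.BORDER_CONSTANT)
cv2.imwrite('pics/m7.png',np.hstack([a,b]))
E
```

```text
(no output)
```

View pics/m7.png

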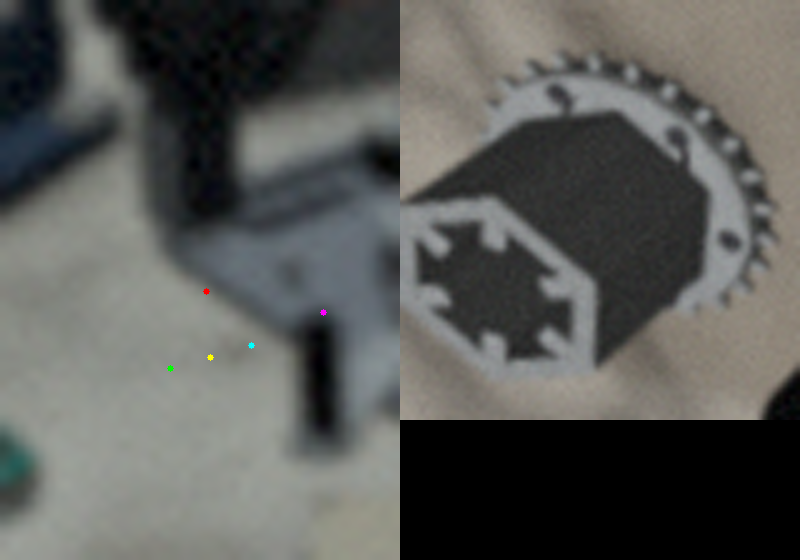

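The scene crop shows the finger ends at (205,225), about 4 cm above the predicted tip (yellow, 210,357), while the post marker fits. So the real tips sit about 2 cm behind the reported TCP, and the fingers passed over the post. I'll go back and push lower.

```bash
python3 - <<'E'
from h import *
A=np.array([.5645,.029]);P=np.array([.4858,-.0115]);v=P-A;th=np.arctan2(v[1],v[0]);r=v/np.hypot(*v);t=np.array([r[1],-r[0]])
B=A+.091*r-.032*t;print(np.degrees(th)%360,B)
print(goal([*B,.044],np.degrees(th)%360),ctrl.get_obs()['eef_pos'],ctrl.get_obs()['wrist_force'])
E
```

```text
207.23091454292953 [ 0.49822805 -0.041093  ]
(array([-3.82, -5.13, -0.03]), array([-0.01,  0.03, -6.5 ])) [0.47130461 0.01690845 0.04357728] [0.12614154 0.22110433 0.67828501]
```

Call:
send_rows(dr=[[0,0,-1.3],[0,0,-2.6],[0,0,-4],[0,0,-5.3],[0,0,-6.5],[0,0,-6.5],[0,0,-6.5],[0,0,-6.5]], xyz=[[-0.3,-1,-0.5],[-0.9,-2,-0.5],[-1.8,-3.2,-0.5],[-2.8,-4.3,-0.5],[-3.8,-5.1,0],[-3.8,-5.1,1.5],[-3.8,-5.1,3],[-3.8,-5.1,3]], jaw=[0,0,0,0,0,0,0,0])

```text
time_s: 5.35
eef_pos: [0.4946, -0.0402, 0.0098]
eef_rot: [-0.002, -0.234, 0.972, 0.001]
wrist_force: [0.9, 0.0, -0.5]
opening: -0.002
grasp_force: 0.0
```

Call:
send_rows(dr=[[0,0,0],[0,0,0],[0,0,0],[0,0,0],[0,0,0],[0,0,0],[0,0,0],[0,0,0]], xyz=[[0,0,0.5],[0,0,1],[0,0,1.4],[0,0,1.4],[0,0,1.4],[0,0,1.4],[0,0,1.4],[0,0,1.4]], jaw=[0,0,0,0,0,0,0,0])

```text
time_s: 6.35
eef_pos: [0.4967, -0.0412, -0.0023]
eef_rot: [0.0, -0.234, 0.972, -0.0]
wrist_force: [-0.5, 0.3, -0.8]
opening: -0.001
grasp_force: 0.0
```

```bash
python3 - <<'E'
from h import *
o=ctrl.get_obs();print(o['time_s'],o['eef_pos'],o['eef_rot'],o['wrist_force'])
A=np.array([.5645,.029]);p=o['eef_pos'][:2]-A
print('r',np.hypot(*p),np.degrees(np.arctan2(p[1],p[0])))
for ph in range(8,73,8):
    a=-np.radians(ph);q=A+np.array([[np.cos(a),-np.sin(a)],[np.sin(a),np.cos(a)]])@p
    print(ph,round(ph/6,2),tool([*q,o['eef_pos'][2]]).round(2))
E
```

```text
6.35 [ 0.49674244 -0.04116054 -0.00232544] [ 6.05837099e-05 -2.34111566e-01  9.72209735e-01 -3.85413818e-05] [-0.48209936  0.34558301 -0.80917648]
r 0.0975376217365235 -134.00182263665403
8 1.33 [ 0.35  1.31 -0.  ]
16 2.67 [ 0.51  2.67 -0.  ]
24 4.0 [ 0.49  4.03 -0.  ]
32 5.33 [ 0.27  5.37 -0.  ]
40 6.67 [-0.13  6.67 -0.  ]
48 8.0 [-0.7  7.9 -0. ]
56 9.33 [-1.45  9.04 -0.  ]
64 10.67 [-2.34 10.07 -0.  ]
72 12.0 [-3.37 10.96 -0.  ]
```

Call:
send_rows(dr=[[0,0,0.67],[0,0,1.33],[0,0,2],[0,0,2.67],[0,0,4],[0,0,5.33],[0,0,6],[0,0,6.67]], xyz=[[0.2,0.65,0],[0.35,1.31,0],[0.45,2,0],[0.51,2.67,0],[0.49,4.03,0],[0.27,5.37,0],[0.1,6,0],[-0.13,6.67,0]], jaw=[0,0,0,0,0,0,0,0])

```text
time_s: 7.35
eef_pos: [0.4666, 0.0182, -0.0024]
eef_rot: [-0.001, 0.113, 0.994, -0.001]
wrist_force: [-3.5, -6.4, 3.0]
opening: 0.0
grasp_force: 3.2
```

```bash
python3 - <<'E'
from h import *
o=ctrl.get_obs();print(o['time_s'],o['eef_pos'],o['eef_rot'],o['wrist_force'])
A=np.array([.5645,.029]);p=o['eef_pos'][:2]-A
print('r',np.hypot(*p),np.degrees(np.arctan2(p[1],p[0])))
for ph in range(4,41,4):
    a=-np.radians(ph);q=A+np.array([[np.cos(a),-np.sin(a)],[np.sin(a),np.cos(a)]])@p
    print(ph,round(ph/6,2),tool([*q,o['eef_pos'][2]]).round(2))
E
```

```text
7.35 [ 0.46660804  0.01824191 -0.0024263 ] [-8.04234453e-04  1.13495545e-01  9.93537859e-01 -7.98462942e-04] [-3.45859453 -6.36757593  3.00911729]
r 0.09848132844684798 -173.72850004639238
4 0.67 [ 0.2   0.66 -0.  ]
8 1.33 [ 0.36  1.33 -0.  ]
12 2.0 [ 0.47  2.   -0.  ]
16 2.67 [ 0.54  2.69 -0.  ]
20 3.33 [ 0.55  3.38 -0.01]
24 4.0 [ 0.52  4.06 -0.01]
28 4.67 [ 0.44  4.74 -0.01]
32 5.33 [ 0.31  5.42 -0.01]
36 6.0 [ 0.14  6.08 -0.01]
40 6.67 [-0.08  6.74 -0.01]
```

Contact made: about 6 N against the push. On towards the stop.

Call:
send_rows(dr=[[0,0,0.67],[0,0,1.33],[0,0,2],[0,0,2.67],[0,0,3],[0,0,3.33],[0,0,3.33],[0,0,3.33]], xyz=[[0.2,0.66,0],[0.36,1.33,0],[0.47,2,0],[0.54,2.69,0],[0.55,3,0],[0.55,3.38,0],[0.55,3.38,0],[0.55,3.38,0]], jaw=[0,0,0,0,0,0,0,0])

```text
time_s: 8.35
eef_pos: [0.468, 0.0526, -0.0027]
eef_rot: [-0.002, 0.283, 0.959, -0.001]
wrist_force: [-6.4, -4.6, 5.0]
opening: 0.0
grasp_force: 3.3
```

```bash
python3 - <<'E'
from h import *
o=ctrl.get_obs();A=np.array([.5645,.029]);p=o['eef_pos'][:2]-A
print('r',np.hypot(*p),np.degrees(np.arctan2(p[1],p[0])),o['wrist_force'])
for ph in range(2,15,2):
    a=-np.radians(ph);q=A+np.array([[np.cos(a),-np.sin(a)],[np.sin(a),np.cos(a)]])@p
    print(ph,round(ph/6,2),tool([*q,o['eef_pos'][2]]).round(2))
E
```

```text
r 0.09933903918193591 166.2838254145804 [-6.41552223 -4.57883583  5.04398132]
2 0.33 [ 0.11  0.33 -0.  ]
4 0.67 [ 0.2   0.66 -0.  ]
6 1.0 [ 0.29  1.   -0.  ]
8 1.33 [ 0.36  1.34 -0.  ]
10 1.67 [ 0.42  1.68 -0.  ]
12 2.0 [ 0.47  2.02 -0.  ]
14 2.33 [ 0.51  2.37 -0.  ]
```

Call:
send_rows(dr=[[0,0,0.33],[0,0,0.67],[0,0,0.67],[0,0,0.67],[0,0,0.67],[0,0,0.67],[0,0,0.67],[0,0,0.67]], xyz=[[0.11,0.33,0],[0.2,0.66,0],[0.2,0.66,0],[0.2,0.66,0],[0.2,0.66,0],[0.2,0.66,0],[0.2,0.66,0],[0.2,0.66,0]], jaw=[0,0,0,0,0,0,0,0])

```text
time_s: 9.35
eef_pos: [0.4681, 0.0558, -0.0028]
eef_rot: [-0.003, 0.316, 0.949, -0.004]
wrist_force: [-14.3, -23.3, 10.7]
opening: -0.0
grasp_force: 13.8
```

The force jumped to 27 N and the motion stalled, so it's at the stop. Lifting straight off lets the lever spring back.

Call:
send_rows(dr=[[0,0,0],[0,0,0],[0,0,0],[0,0,0],[0,0,0],[0,0,0],[0,0,0],[0,0,0]], xyz=[[0,0,-3],[0,0,-7],[0,0,-11],[0,0,-15],[-2,-6,-17],[-4,-12,-17],[-6,-18,-17],[-6,-18,-17]], jaw=[20,50,80,85,85,85,85,85])

```text
time_s: 10.35
eef_pos: [0.4104, -0.1238, 0.168]
eef_rot: [0.0, 0.32, 0.947, -0.001]
wrist_force: [1.0, -0.1, 0.4]
opening: 0.851
grasp_force: 0.0
```

```bash
python3 - <<'E'
from h import *
o=ctrl.get_obs();print(o['time_s'],o['eef_pos'],o['wrist_force'],o['q'])
# sprocket yaw from w5 crop (m7 right part: raw=px/5 + (0,280)), need w5 calibration -> pose unchanged then; refit by hub points
c=ctrl.calibration('wrist');print(proj(c,[[.5645,.029,.062],[.515,-.247,.03]]))
c=ctrl.calibration('top');im=ctrl.camera('top')[:,:,::-1].copy();cv2.imwrite('pics/raw_t8.png',im)
a=cv2.imread('pics/raw_top1.png');d=cv2.absdiff(a,im).max(2);print('post area diff',d[218:238,268:290].mean(),'axle',d[180:200,245:265].mean(),'far',d[300:350,150:200].mean())
E
```

```text
10.35 [ 0.41041209 -0.12381296  0.16797308] [ 1.01211989 -0.11398371  0.38602555] [-5.70746578e-01 -1.14524684e-01  2.00348559e+00 -8.05405671e-04
  1.25146290e+00 -1.49020143e+00]
[[530.93232864 216.06720945]
 [292.83026474 304.83538776]]
post area diff 78.87272727272727 axle 11.2875 far 14.716
```

The lever is released. I'm fitting the sprocket's pose from the hub-top corners read in the enlarged crop: (492,200), (594,281), (594,366) and (500,374).

```bash
python3 - <<'E'
from h import *
from scipy.optimize import least_squares
def T(p,q):
    M=np.eye(4);M[:3,:3]=R.from_quat(np.roll(q,-1)).as_matrix();M[:3,3]=p;return M
o=ctrl.get_obs();c={k:np.array(v) for k,v in ctrl.calibration('wrist').items()}
X=np.linalg.inv(T(o['eef_pos'],o['eef_rot']))@c['world_from_camera'];np.save('X.npy',X)
q=np.array([.002,.105,.994,0]);c['world_from_camera']=T([.4713,.0173,.0438],q/np.linalg.norm(q))@X
px=np.array([[92,200],[194,281],[194,366],[100,374]])/5+[0,280]-.4
def mod(s,z=.03):
    a=s[2]-np.arange(4)*np.pi/3
    return np.c_[s[0]+.018/np.cos(np.pi/6)*np.cos(a),s[1]+.018/np.cos(np.pi/6)*np.sin(a),np.full(4,z)]
best=min((least_squares(lambda s:(proj(c,mod(s))-px).ravel(),[.517,-.247,y0]) for y0 in np.arange(0,6.3,.5)),key=lambda r:r.cost)
s=best.x;print(s[:2],np.degrees(s[2]+np.pi/6)%60,best.cost)
flat=np.degrees(s[2]+np.pi/6)%60
for k in range(6):
    ps=(flat+60*k+90)%360
    print(round(ps,1),goal([*s[:2],.10],ps))
E
```

```text
[ 0.5197766  -0.24711228] 58.136603148461404 2.49394253671373
148.1 (array([-16.22,  -3.34,   6.79]), array([-0.  ,  0.  , -0.89]))
208.1 (array([-16.22,  -3.34,   6.79]), array([ -0.  ,   0.  , -10.89]))
268.1 (array([-16.22,  -3.34,   6.79]), array([-1.000e-02,  0.000e+00, -2.089e+01]))
328.1 (array([-16.22,  -3.34,   6.79]), array([1.000e-02, 0.000e+00, 2.911e+01]))
28.1 (array([-16.22,  -3.34,   6.79]), array([ 0.  ,  0.  , 19.11]))
88.1 (array([-16.22,  -3.34,   6.79]), array([0.  , 0.01, 9.11]))
```

Call:
send_rows(dr=[[0,0,-0.3],[0,0,-0.6],[0,0,-0.9],[0,0,-0.9],[0,0,-0.9],[0,0,-0.9],[0,0,-0.9],[0,0,-0.9]], xyz=[[-4,-1,0],[-8,-2,0],[-12,-2.6,0],[-16.2,-3.3,0],[-16.2,-3.3,2],[-16.2,-3.3,4],[-16.2,-3.3,4],[-16.2,-3.3,4]], jaw=[85,85,85,85,85,85,85,85])

```text
time_s: 11.4
eef_pos: [0.5218, -0.2431, 0.1282]
eef_rot: [0.0, 0.271, 0.963, -0.0]
wrist_force: [-0.0, 0.1, 1.0]
opening: 0.848
grasp_force: 0.0
```

```bash
python3 - <<'E'
from h import *
from scipy.optimize import minimize
o=ctrl.get_obs();print(o['time_s'],o['eef_pos'],o['wrist_force'])
t=ctrl.calibration('top');print('top',at(t,(391.3,205.8),.006),at(t,(392.7,202.5),.03))
w=ctrl.camera('wrist')[:,:,::-1].copy();cv2.imwrite('pics/raw_w9.png',w);c=ctrl.calibration('wrist')
t8=cv2.imread('pics/raw_t8.png')
g=cv2.GaussianBlur(cv2.cvtColor(w,cv2.COLOR_BGR2GRAY),(0,0),1).astype(float)
gm=np.hypot(cv2.Sobel(g,cv2.CV_64F,1,0),cv2.Sobel(g,cv2.CV_64F,0,1))
def pts(s):
    L=[]
    for k in range(6):   # hub-top outer edges
        a=s[2]+np.pi/6+k*np.pi/3;b=a+np.pi/3;r=.018/np.cos(np.pi/6)
        for u in np.linspace(.05,.95,25):
            L.append([s[0]+r*((1-u)*np.cos(a)+u*np.cos(b)),s[1]+r*((1-u)*np.sin(a)+u*np.sin(b)),.03])
    return np.array(L)
def f(s):
    p=proj(c,pts(s)).astype(np.float32);return -cv2.remap(gm,p[:,0].reshape(1,-1),p[:,1].reshape(1,-1),cv2.INTER_LINEAR).mean()
print('hub px',proj(c,[[.5198,-.2471,.03]]))
G=[(f([x,y,a]),x,y,np.degrees(a)) for x in np.arange(.508,.530,.001) for y in np.arange(-.258,-.238,.001) for a in np.radians(np.arange(40,70,3))]
G.sort();print(np.round(G[:6],4).tolist())
s=minimize(f,[G[0][1],G[0][2],np.radians(G[0][3])],method='Nelder-Mead',options=dict(initial_simplex=np.array([G[0][1:3]+(np.radians(G[0][3]),)]*4)+np.vstack([np.zeros(3),np.diag([.001,.001,.03])]))).x
print(s[:2],np.degrees(s[2]),f(s));print(goal([*s[:2],-.007],np.degrees(s[2])+90))
E
```

```text
11.4 [ 0.52178967 -0.24314045  0.12816369] [-0.03825297  0.10490982  0.96568504]
top [ 0.51904152 -0.25133601  0.006     ] [ 0.52094334 -0.25137057  0.03      ]
hub px [[316.48556286 189.51738123]]
[[-136.9458, 0.516, -0.246, 58.0], [-136.5305, 0.516, -0.246, 55.0], [-134.7012, 0.516, -0.246, 61.0], [-134.0998, 0.516, -0.246, 52.0], [-130.932, 0.516, -0.246, 64.0], [-129.6693, 0.516, -0.246, 49.0]]
[ 0.51634987 -0.24577651] 56.70876269308585 -139.18378541588194
(array([ 0.38, -0.48, 13.56]), array([0.  , 0.01, 0.3 ]))
```

Call:
send_rows(dr=[[0,0,0.3],[0,0,0.3],[0,0,0.3],[0,0,0.3],[0,0,0.3],[0,0,0.3],[0,0,0.3],[0,0,0.3]], xyz=[[0.3,-0.4,0],[0.3,-0.4,3],[0.3,-0.4,6],[0.3,-0.4,8.5],[0.3,-0.4,11],[0.3,-0.4,12.5],[0.3,-0.4,13.5],[0.3,-0.4,13.5]], jaw=[85,85,85,85,85,85,85,85])

```text
time_s: 12.45
eef_pos: [0.5162, -0.2458, -0.0076]
eef_rot: [-0.0, 0.287, 0.958, 0.0]
wrist_force: [0.3, 0.2, 1.2]
opening: 0.846
grasp_force: 0.0
```

Call:
send_rows(dr=[[0,0,0],[0,0,0],[0,0,0],[0,0,0],[0,0,0],[0,0,0],[0,0,0],[0,0,0]], xyz=[[0,0,0],[0,0,0],[0,0,0],[0,0,0],[0,0,0],[0,0,0],[0,0,0],[0,0,0]], jaw=[60,40,20,10,10,10,10,10])

```text
time_s: 13.45
eef_pos: [0.5172, -0.2465, -0.0062]
eef_rot: [0.001, 0.287, 0.958, -0.0]
wrist_force: [-0.4, 1.3, 6.2]
opening: 0.406
grasp_force: 60.7
```

The grip is firm at 0.406 opening. I'm lifting and moving to where the wrist camera sees the axle from above.

```bash
python3 - <<'E'
from h import *
o=ctrl.get_obs();w,x,y,z=o['eef_rot'];X=R.from_quat([x,y,z,w]).as_matrix()[:,0];print(X,np.degrees(np.arctan2(X[1],X[0])))
P=np.array([.5645,.029])-.055*X[:2];print(P,tool([*P,.11]))
E
```

```text
[-0.83543403  0.54958694 -0.00204641] 146.66124139427663
[ 0.61044887 -0.00122728] [  5.66589385  25.61296508 -11.6393931 ]
```

Call:
send_rows(dr=[[0,0,0],[0,0,0],[0,0,0],[0,0,0],[0,0,0],[0,0,0],[0,0,0],[0,0,0]], xyz=[[0,0,-2],[0,0,-5],[0,0,-8],[0.5,2,-11.6],[1.5,7,-11.6],[2.7,12,-11.6],[3.8,17,-11.6],[5,22,-11.6]], jaw=[10,10,10,10,10,10,10,10])

```text
time_s: 14.45
eef_pos: [0.596, -0.033, 0.1098]
eef_rot: [0.0, 0.287, 0.958, 0.0]
wrist_force: [0.2, -0.8, -2.0]
opening: 0.406
grasp_force: 60.0
```

Call:
send_rows(dr=[[0,0,0],[0,0,0],[0,0,0],[0,0,0],[0,0,0],[0,0,0],[0,0,0],[0,0,0]], xyz=[[0.6,3.6,0],[0.6,3.6,0],[0.6,3.6,0],[0.6,3.6,0],[0.6,3.6,0],[0.6,3.6,0],[0.6,3.6,0],[0.6,3.6,0]], jaw=[10,10,10,10,10,10,10,10])

```text
time_s: 15.45
eef_pos: [0.6103, -0.0013, 0.1086]
eef_rot: [-0.0, 0.287, 0.958, -0.0]
wrist_force: [0.2, 1.0, -0.6]
opening: 0.404
grasp_force: 60.1
```

```bash
python3 - <<'E'
from h import *
import pickle
o=ctrl.get_obs();print(o['time_s'],o['eef_pos'],o['wrist_force'],o['opening'])
c={k:np.array(v) for k,v in ctrl.calibration('wrist').items()};pickle.dump((c,o),open('w10.pkl','wb'))
w=ctrl.camera('wrist')[:,:,::-1].copy();cv2.imwrite('pics/raw_w10.png',w)
s=ctrl.camera('scene')[:,:,::-1].copy();cv2.imwrite('pics/raw_s10.png',s)
p=proj(c,[[.5645,.029,.053]])[0];print(p)
x0,y0=[int(round(v))-33 for v in p];y0=max(y0,0);print('origin',x0,y0)
a=cv2.resize(w[y0:y0+75,x0:x0+66],None,fx=8,fy=8,interpolation=cv2.INTER_CUBIC)[:600,:528]
b=cv2.resize(w,(272,170),interpolation=cv2.INTER_AREA)
sc=ctrl.calibration('scene');q=proj(sc,[[.5645,.029,.06]])[0];u,v=int(q[0])-34,int(q[1])-40
d=cv2.resize(s[v:v+70,u:u+68],(272,280),interpolation=cv2.INTER_CUBIC)
r=cv2.copyMakeBorder(np.vstack([b,d]),0,a.shape[0]-450,0,0,cv2.BORDER_CONSTANT)
cv2.imwrite('pics/m10.png',np.hstack([a,r]))
E
```

```text
15.45 [ 0.61025879 -0.00131625  0.10857192] [ 0.18311128  0.95581174 -0.6114513 ] 0.40388911299203806
[321.19095796 133.50876315]
origin 288 101
```

View pics/m10.png

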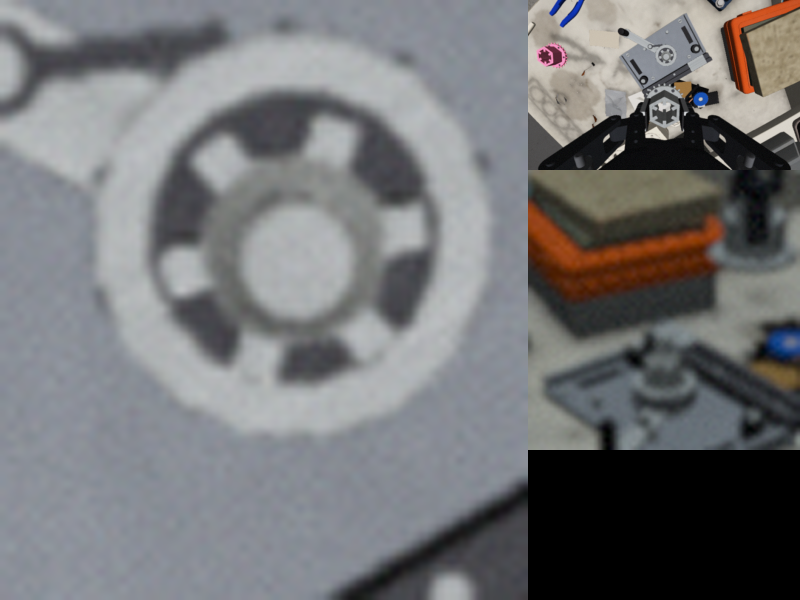

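The view shows the lever back at rest. The splines are at (222,162), (331,137), (408,227), (372,338), (260,365) and (182,270), with the centre near (296,250). I'm computing the axle's pose and yaw and fitting the sprocket in the hand.

```bash
python3 - <<'E'
from h import *
import pickle
from scipy.optimize import minimize
c,o=pickle.load(open('w10.pkl','rb'))
f=lambda x,y,z:at(c,((x+.5)/8-.5+288,(y+.5)/8-.5+101),z)
S=np.array([f(*p,.044) for p in((222,162),(331,137),(408,227),(372,338),(260,365),(182,270))])
C=S.mean(0);d=S-C;a=np.degrees(np.arctan2(d[:,1],d[:,0]))
yaw=np.degrees(np.angle(np.exp(1j*6*np.radians(a)).mean()))/6
print('C',C,'r',np.hypot(d[:,0],d[:,1]),a.round(1),'yaw mod60',yaw%60)
print('pilot',f(298,262,.062),'collar',f(295,233,.028))
r=R.from_quat(np.roll(o['eef_rot'],-1));X=r.as_matrix()[:,0];psi=np.degrees(np.arctan2(X[1],X[0]));ty=psi-90
print('psi',psi,'tool y mod60',ty%60)
w=cv2.imread('pics/raw_w10.png');g=cv2.GaussianBlur(cv2.cvtColor(w,cv2.COLOR_BGR2GRAY),(0,0),.8).astype(float)
gm=np.hypot(cv2.Sobel(g,cv2.CV_64F,1,0),cv2.Sobel(g,cv2.CV_64F,0,1))
def hub(s):
    L=[];R6=.018/np.cos(np.pi/6)
    for k in range(6):
        p=np.radians(60*k);q=p+np.pi/3
        if k in(1,4): continue   # flats under the pads
        for u in np.linspace(.05,.95,25):L.append([s[0]+R6*((1-u)*np.cos(p)+u*np.cos(q)),s[1]+R6*((1-u)*np.sin(p)+u*np.sin(q)),s[2]])
    return o['eef_pos']+r.apply(L)
def F(s):
    p=proj(c,hub(s)).astype(np.float32);return -cv2.remap(gm,p[:,0].reshape(1,-1),p[:,1].reshape(1,-1),cv2.INTER_LINEAR).mean()
G=sorted((F([x,y,z]),x,y,z) for x in np.arange(-.012,.0121,.001) for y in np.arange(-.003,.0031,.001) for z in np.arange(-.048,-.02,.002))
print(np.round(G[:8],4).tolist())
print(proj(c,o['eef_pos']+r.apply([[0,0,-.036]])))
E
```

```text
C [0.56542184 0.03153142 0.044     ] r [0.01098903 0.0112134  0.0110733  0.01126347 0.0115865  0.01121144] [-173.   129.4   68.4    8.3  -50.8 -113.8] yaw mod60 8.073195331567497
pilot [0.56527503 0.03156478 0.062     ] collar [0.56485216 0.03205858 0.028     ]
psi 146.65301761857742 tool y mod60 56.65301761857742
[[-210.8387, 0.008, 0.0, -0.044], [-205.3335, 0.003, 0.0, -0.03], [-203.9169, -0.003, 0.0, -0.036], [-203.6539, -0.009, 0.0, -0.022], [-200.8169, 0.009, 0.0, -0.046], [-199.8952, 0.007, 0.0, -0.042], [-199.5701, 0.002, 0.0, -0.028], [-199.2164, 0.005, 0.0, -0.036]]
[[321.23002862 260.54535578]]
```

```bash
python3 - <<'E'
from h import *
import pickle
c,o=pickle.load(open('w10.pkl','rb'));r=R.from_quat(np.roll(o['eef_rot'],-1))
g=cv2.GaussianBlur(cv2.cvtColor(cv2.imread('pics/raw_w10.png'),cv2.COLOR_BGR2GRAY),(0,0),.7).astype(np.float32)
def smp(x,k,sc,z=-.036):
    p,q=np.radians(60*k),np.radians(60*k+60);u=np.linspace(.08,.92,25)[:,None]
    R6=sc*.018/np.cos(np.pi/6);L=np.c_[x+R6*((1-u)*np.cos(p)+u*np.cos(q)),R6*((1-u)*np.sin(p)+u*np.sin(q)),np.full((25,1),z)]
    P=proj(c,o['eef_pos']+r.apply(L)).astype(np.float32);return cv2.remap(g,P[:,0][None],P[:,1][None],cv2.INTER_LINEAR).mean()
for x in np.arange(-.010,.0101,.001):
    print(round(x*1000),[round(float(smp(x,k,.94)-smp(x,k,1.06))) for k in(0,5,2,3)])
x=321;print(g[215:330:2,x].astype(int).tolist())
E
```

```text
-10 [11, 11, 4, -32]
-9 [10, 11, 8, -33]
-8 [-5, -5, 6, -32]
-7 [-11, -15, -6, -26]
-6 [1, -6, -5, -15]
-5 [28, 14, 2, 10]
-4 [89, 74, -4, 51]
-3 [106, 116, -14, 67]
-2 [58, 84, -10, 41]
-1 [11, 19, -2, 5]
0 [7, 4, -15, -26]
1 [8, 6, -50, -54]
2 [5, 5, -52, -45]
3 [-15, -6, -19, -13]
4 [-83, -68, 7, 2]
5 [-110, -117, 3, -6]
6 [-61, -89, -12, -22]
7 [7, -10, -26, -35]
8 [18, 17, -31, -36]
9 [10, 12, -24, -25]
10 [16, 14, -14, -16]
[59, 58, 59, 60, 58, 61, 85, 157, 173, 173, 175, 177, 176, 174, 175, 180, 195, 215, 213, 214, 201, 103, 62, 64, 60, 63, 65, 62, 64, 65, 65, 65, 64, 62, 95, 172, 178, 173, 174, 173, 170, 172, 169, 139, 105, 103, 104, 101, 102, 100, 103, 102, 126, 188, 219, 222, 220, 143]
```

The sprocket's hub sits 3 mm towards -x in the tool frame, with clear agreement from three edges. It needs an 11.4° counter-clockwise turn.

```bash
python3 - <<'E'
from h import *
p=158.1;X=np.array([np.cos(np.radians(p)),np.sin(np.radians(p))])
P=np.array([.5653,.0316])+.003*X;print(P,goal([*P,.085],p))
E
```

```text
[0.56251649 0.03271896] (array([5.86, 0.21, 2.36]), array([-0.  , -0.  , -1.91]))
```

Call:
send_rows(dr=[[0,0,-0.6],[0,0,-1.2],[0,0,-1.9],[0,0,-1.9],[0,0,-1.9],[0,0,-1.9],[0,0,-1.9],[0,0,-1.9]], xyz=[[2,0.1,0],[4,0.15,0],[5.9,0.2,0],[5.9,0.2,0],[5.9,0.2,1],[5.9,0.2,2],[5.9,0.2,2.4],[5.9,0.2,2.4]], jaw=[10,10,10,10,10,10,10,10])

```text
time_s: 16.55
eef_pos: [0.5618, 0.0327, 0.0838]
eef_rot: [-0.001, 0.191, 0.982, -0.0]
wrist_force: [-0.4, -0.4, -1.5]
opening: 0.407
grasp_force: 60.1
```

```bash
python3 - <<'E'
from h import *
o=ctrl.get_obs();print(o['wrist_force'],goal([.5625,.0327,.05],158.1))
E
```

```text
[-0.39817491 -0.41183515 -1.46539133] (array([-0.07,  0.03,  3.38]), array([-0.  , -0.01, -0.01]))
```

Lowering over the pilot, stopping just above the spline ends.

Call:
send_rows(dr=[[0,0,0],[0,0,0],[0,0,0],[0,0,0],[0,0,0],[0,0,0],[0,0,0],[0,0,0]], xyz=[[0,0,0.6],[0,0,1.2],[0,0,1.8],[0,0,2.4],[0,0,3],[0,0,3.6],[0,0,4],[0,0,4]], jaw=[10,10,10,10,10,10,10,10])

```text
time_s: 17.55
eef_pos: [0.5618, 0.0329, 0.0442]
eef_rot: [-0.0, 0.19, 0.982, -0.0]
wrist_force: [-0.4, -0.4, -1.3]
opening: 0.407
grasp_force: 60.1
```

Call:
send_rows(dr=[[0,0,0],[0,0,0],[0,0,0],[0,0,0],[0,0,0],[0,0,0],[0,0,0],[0,0,0]], xyz=[[0,0,0.2],[0,0,0.4],[0,0,0.6],[0,0,0.8],[0,0,1],[0,0,1.2],[0,0,1.2],[0,0,1.2]], jaw=[10,10,10,10,10,10,10,10])

```text
time_s: 18.55
eef_pos: [0.5621, 0.0329, 0.0326]
eef_rot: [0.0, 0.19, 0.982, 0.0]
wrist_force: [-0.1, -0.2, -1.0]
opening: 0.403
grasp_force: 60.1
```

Call:
send_rows(dr=[[0,0,0],[0,0,0],[0,0,0],[0,0,0],[0,0,0],[0,0,0],[0,0,0],[0,0,0]], xyz=[[0,0,0.2],[0,0,0.4],[0,0,0.6],[0,0,0.8],[0,0,1],[0,0,1.2],[0,0,1.2],[0,0,1.2]], jaw=[10,10,10,10,10,10,10,10])

```text
time_s: 19.55
eef_pos: [0.5621, 0.0329, 0.0209]
eef_rot: [0.0, 0.19, 0.982, -0.0]
wrist_force: [-2.6, -0.6, 3.5]
opening: 0.405
grasp_force: 60.6
```

The collar has been reached, at about 4–5 N. Pressing on to its stop.

Call:
send_rows(dr=[[0,0,0],[0,0,0],[0,0,0],[0,0,0],[0,0,0],[0,0,0],[0,0,0],[0,0,0]], xyz=[[0,0,0.1],[0,0,0.2],[0,0,0.3],[0,0,0.4],[0,0,0.5],[0,0,0.5],[0,0,0.5],[0,0,0.5]], jaw=[10,10,10,10,10,10,10,10])

```text
time_s: 20.55
eef_pos: [0.5623, 0.0328, 0.0167]
eef_rot: [0.0, 0.19, 0.982, -0.0]
wrist_force: [-5.8, -0.6, 13.9]
opening: 0.407
grasp_force: 61.9
```

Call:
send_rows(dr=[[0,0,0],[0,0,0],[0,0,0],[0,0,0],[0,0,0],[0,0,0],[0,0,0],[0,0,0]], xyz=[[0,0,0.1],[0,0,0.2],[0,0,0.2],[0,0,0.2],[0,0,0.2],[0,0,0.2],[0,0,0.2],[0,0,0.2]], jaw=[10,10,10,10,10,10,10,10])

```text
time_s: 21.55
eef_pos: [0.5626, 0.0328, 0.0166]
eef_rot: [0.0, 0.19, 0.982, -0.0]
wrist_force: [-12.8, 0.3, 29.0]
opening: 0.406
grasp_force: 63.8
```

```bash
python3 - <<'E'
from h import *
o=ctrl.get_obs();print(o['time_s'],o['eef_pos'],o['wrist_force'],o['torque'],o['dq'])
E
```

```text
21.55 [0.56256022 0.03278326 0.01655052] [-12.84111981   0.32840461  28.99206163] [ 0.04459984  2.21634135 -0.06893761] [-0.00033611 -0.0006649   0.00133385 -0.00156921  0.00052406  0.00022023]
```

The last 2 mm of command gave no motion and 15 N more force. The underside is at about 23 mm, so the sprocket is against the firm stop, still gripped and pressed.

```bash
python3 -c "
from bench import ctrl
print(ctrl.hand_in())"
```

```text
the job is handed in; nothing more can be done
None
```

I swung the lever to its stop and it sprang back. The sprocket is meshed on the axle, hub up, and pressed fully home against the collar at about 29 N, still held in the gripper. The job was handed in at about 21.6 s.

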